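# Park the index plunger and shift the sample carriage

### The arm

A 6-joint arm with a two-finger parallel gripper is mounted at the origin on a cart in front of the work surface, level with it; the furniture and walls round the work are solid. World frame = base frame: x ahead of the robot, y to its left, z up, the work surface at z = 0. Lengths are in mm, angles in rad, forces in N, time in s.
With the tool pointing down it reaches from about 325 to 875 mm from the base axis. Payload 4.4 kg.
Tool frame: the origin (TCP) lies at the very end of the fingers, on their centre line; the grasp point (between the pads) lies 19 mm behind it; z points along the fingers, y is the line along which they close (so a half turn about z gives the same grasp; the last joint's range is limited). The gripper opens to 85 mm and grips with 20 to 120 N. Pads are 22 mm wide; open, the fingers measure 114 mm over their backs; the gripper's body (76 mm by 85 mm) begins 54 mm behind the grasp point. The pads swing forward as they close: fully open they stand 13 mm farther back than shut.
Start: joints at [1.036, 0.207, 1.542, -0, 1.393, -0.15], TCP at [215.316, 533.166, 231.282] pointing down, gripper open.
Joint ranges: [-2.73, 2.73], [-0.86, 2.22], [0.23, 2.46], [-1.11, 4.25], [0.08, 2.63], [-2.82, 2.82]. Speed limits (rad/s): [2.79, 2.79, 3.14, 3.14, 3.14, 3.14].

### API

Orientations are given as a rotation vector (axis times angle).
In Python, from workcell import bot gives the robot as it stands.
- The arm moves only by the shell command python3 -m pendant 'ROWS' [FORCE]. ROWS is a JSON object of lists of equal length, an entry for each row: "angular": the turn, a rotation vector about the tool's x, y, z in rad, a list of three; "translation": the shift along the tool's x, y, z in cm, a list of three; "fingers": the finger opening in cm, from 0 to 8.54. In form: {"angular": [[wx, wy, wz], ...], "translation": [[dx, dy, dz], ...], "fingers": [fingers, ...]}. A call has 1 to 5 rows; each row is the pose to reach, as a shift and turn from the pose commanded when the call began, along the tool's axes at that moment; what a row does not reach only later rows make up. A row lasts 1/12 s, in which the tool goes at most 41.7 mm and 7.16 degrees, less where a joint would pass 70% of its speed; a pose out of reach is approached as far as the arm can. A call with a gripper value outside its range is refused whole. The fingers move at their own pace and stop on an object; FORCE is the grip in N (left out, the last holds). Time passes only in rows, so rows that repeat a pose let the fingers close. It gives the time, the measured TCP pose, the force, the opening and the grip force at its end, in the units of the state.
- bot.observe(): the state, without advancing time (a new reading comes with each control period).
- bot.camera(name): name is "scene" or "top"; returns (picture, depth): 400x640x3 uint8, red, green, blue; 400x640 float32, mm along the optical axis (not along the pixel's ray), 0 where there is no reading.
- bot.camera_params(name): a dict with "fx", "fy", "cx", "cy" (pixels), "rvec" (rotation vector, rad) and "tvec" (3), from world to camera coordinates, as OpenCV has them. Camera axes: x right, y down, z forward; pixel columns grow to the right and rows downward; lengths in mm; the calibration is good to about 2 mm. A picture is of the moment at which its call begins. camera_params takes no time and is no camera call.
- bot.job_done(): hands the job in; it is judged then, once.
The state is a dict: "time_s": time; "q": joint angles; "dq": joint speeds; "tau": joint torques, N m; "ee_pos": TCP position; "ee_rot": TCP orientation; "ft_force": force on the tool from outside, world axes, zero at the start; "moment": the same for the moment, N m; "gripper_width": finger opening in mm; "finger_force": force on a finger pad.
Only numpy, scipy, OpenCV 4.12 (cv2) and the standard library are available. Lean on these libraries where they do the work, as an engineer would, in place of code of your own. Each camera call takes 0.05 s, during which the arm holds its last target. There are 200 camera calls.

### The job

Free the sample shuttle: pull its sprung red T-handle up gently until you feel the stop, turn it counterclockwise (seen from above) and ease it down, under control all the way, until the rest notch carries it and it stays up by itself; do not strain the plunger against the stop, and never let it snap down. Then take the blue post and slide the carriage all the way to its far end, with both sample pots still standing in the tray and the other things on the bench left alone.

Things in the scene. Friction and masses are not known exactly. Their poses are not given: they have to be found in the camera images.
- shuttle: sample shuttle fixed to the bench: aluminium base plate 190 (x) x 330 (y) x 10 mm. Origin on the bench top; the plate spans x -85 to +105 and y -170 to +160 mm about it. +z up; the carriage travels along its -y. The plunger's axis is vertical at x +65, y +50 mm in this frame.
- bracket: grey bracket fixed on the shuttle, arm top 42 mm above the bench, with a brass sleeve (39 mm across) round the plunger; origin as the shuttle's. The sleeve is screwed in to a depth that varies and is not measured: the plunger's cross pin clears the sleeve's rim at 11 to 19 mm of lift and meets a firm rubber stop (25 N per mm) 3 mm above that. Sleeve and stop bear at most 18 N from the plunger.
- slideway: guide of the carriage, fixed on the shuttle; origin same as the shuttle's. The carriage it bears must not be shoved against the plunger's pin with more than 15 N.
- latch: washer at the plunger's foot, fixed; origin on its axis, 42 mm above the bench. Stands for the whole plunger. Its cross pin (4 mm thick, tips 19 mm out) sits in two deep slots when down, so it cannot turn; above the rim it passes 44 degrees of flat rim to rest notches 3 mm deep, 8 mm wide, with a wall just beyond. Let go a few mm above its rest it snaps down (faster than 0.4 m/s).
- handle (a point): point to grip on the red T-handle, 103 mm above the bench when down: bar 12 mm thick along this point's x, 38 mm long along its y, from 19 mm below to 11 mm above this point, free all round. It rises and turns with the plunger; z up. Grip it across the 12 mm. The sleeve's cap under it is at most 78 mm above the bench.
- plunger_lift (a joint): lift of the plunger, m: 0 = down, its 9 mm pin 7 mm deep in the index hole, locking the carriage (rail clear above 7 mm). Spring and weight pull it down with 5.9 N at 0, rising by 0.25 N per mm. In the rest notch it stands 3 mm lower than the rim's lift: 8 to 16 mm.
- plunger_turn (a joint): turn of the handle, rad: 0 at the start, growing counterclockwise seen from above; the rest notch is centred at 1.22 and the pin drops in within 0.1 of that; the end wall stops it at about 1.34
- carriage (a joint): travel of the carriage along the shuttle's -y, m: 0 = locked start, 0.08 = far end stop. It slides with about 2 N of friction.
- post_top (a point): top centre of the blue post on the carriage, 81 mm above the bench: 12 mm thick in x, 30 mm long in y, standing 59 mm high on the tray; axes as the shuttle's. Grip it across the 12 mm.
- tray_floor (a point): centre of the carriage's white tray floor, 22 mm above the bench; tray 110 (x) x 160 (y) mm with a rim 8 mm high; axes as the shuttle's. Moves with the carriage.
- pot_red: white sample pot with red lid, 47 mm across, 57 mm high, standing in the tray; origin at the underside's centre, z its own axis
- pot_yellow: white sample pot with yellow lid, same size, standing in the tray between the red pot and the post; origin at the underside's centre
- reagent_b: amber bottle with orange cap, 46 x 88 mm, bystander on the left; origin under its centre
- dropper_bottle: small amber dropper bottle, 25 x 76 mm, bystander on the left; origin under its centre
- tape_roll: roll of tan tape lying flat, 78 x 19 mm, bystander on the right; origin under its centre
- cal_weight: brass calibration weight, 22 x 42 mm, bystander on the right; origin under its centre
Mind the look-alikes: they are no part of the job. Leave any green look-alike of the pot_yellow alone. There is more than one size of the pot_red; the one meant has the size given above.

How it is judged (in metres and radians):
On the way, in this order (a step that is already met when the one before it is completed fails the run):
1. the turned plunger has been eased down until the rest notch carries it, while the fingers still hold the handle (value of joint plunger_turn between 1.08 and 1.4 rad and value of joint plunger_lift above 0.0065 m and contact force between latch and bracket above 2.5 N and contact force between the fingers and latch above 2 N and value of joint carriage below 0.01 m), for 0.1 s.
2. the plunger is parked: turned into the rest notch, still lifted with nothing holding it, and the carriage not yet moved (value of joint plunger_turn between 1.08 and 1.4 rad and value of joint plunger_lift above 0.0065 m and contact force between latch and bracket above 3 N and contact force between the fingers and latch below 0.1 N and value of joint carriage below 0.01 m), for 0.3 s.
At the end, for the whole second after the job is handed in: The plunger stays lifted by more than 6.5 mm by itself (it was eased into the notch in the fingers, then let go), turned 1.08 to 1.4 rad into its rest notch; the carriage is at its far end (travel over 76 mm of 80); both pots stand upright (within 0.1 rad) and still on the tray floor (value of joint carriage above 0.076 m and value of joint plunger_turn between 1.08 and 1.4 rad and value of joint plunger_lift above 0.0065 m and angle between each of pot_red, pot_yellow's own z axis and vertical below 0.1 rad and horizontal distance between each of pot_red, pot_yellow and tray_floor below 0.085 m and height (world z) of each of pot_red, pot_yellow below 0.028 m and linear speed of each of pot_red, pot_yellow below 0.02 m/s and velocity of joint carriage below 0.005 m/s); the robot touches nothing.
It fails at once if the plunger is strained against the sleeve or its stop with more than 18 N (contact force between latch and bracket above 18 N).
It fails at once if the plunger snaps down instead of being eased down (velocity of joint plunger_lift below -0.4 m/s).
It fails at once if the carriage is shoved against the plunger's pin with more than 15 N (contact force between latch and slideway above 15 N).
It fails at once if a pot tips over (angle between any of pot_red, pot_yellow's own z axis and vertical above 0.5 rad).
It fails at once if a bystander is moved by more than 20 mm (distance of any of reagent_b, dropper_bottle, tape_roll, cal_weight from where it was at the start of the episode above 0.02 m).
It also fails if it takes over 72 s, if anything falls off the work surface, if the arm or the gripper's body presses on something with over 40 N, if the wrist force passes 120 N, or if a joint passes its speed limit or range.

## Working session

There is one attempt and no reset: what is moved stays moved. The work goes in short steps, Python scripts to look and compute and a shell command to move; the robot and the scene stay as the last step left them, time stands still between calls to the robot, and variables do not carry over. Pictures are saved under pics/ and viewed, at most 10 in all, crops included, and the job is handed in when it is done.

```bash
mkdir -p pics; cat > h.py <<'E'
import numpy as np, cv2
from workcell import bot
def snap(name,fn=None):
    im,d=bot.camera(name); np.savez(f'{name}.npz',im=im,d=d)
    if fn: cv2.imwrite(f'pics/{fn}.png',im[:,:,::-1])
    return im,d
def cloud(name,d):
    p=bot.camera_params(name); v,u=np.mgrid[:400,:640]
    P=np.stack([(u-p['cx'])/p['fx']*d,(v-p['cy'])/p['fy']*d,d],-1)
    R=cv2.Rodrigues(np.array(p['rvec'],float))[0]
    W=(P-np.array(p['tvec']).ravel())@R
    W[d<=0]=np.nan
    return W
E
python3 - <<'E'
from h import *
for n in('top','scene'): snap(n,n+'0')
s=bot.observe(); print({k:np.round(v,3) for k,v in s.items()})
E
```

```text
{'time_s': np.float64(0.1), 'q': array([ 1.036,  0.207,  1.543,  0.   ,  1.394, -0.151]), 'dq': array([-0.002, -0.002, -0.003, -0.001,  0.001,  0.001]), 'tau': array([-1.0000e-03, -3.8410e+01, -2.9255e+01, -0.0000e+00,  5.0000e-03,
       -0.0000e+00]), 'ee_pos': array([214.977, 532.551, 230.214]), 'ee_rot': array([-5.990e-01, -3.083e+00,  3.000e-03]), 'ft_force': array([-0.75 , -1.253,  0.516]), 'moment': array([ 0.021, -0.082, -0.004]), 'finger_force': np.float64(0.0), 'gripper_width': np.float64(85.212)}
```

View pics/top0.png

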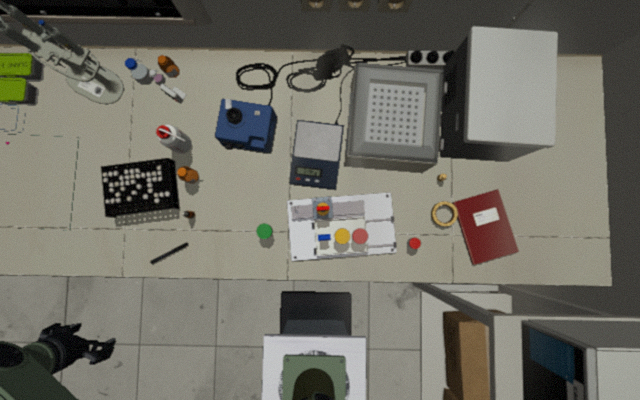

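View pics/scene0.png

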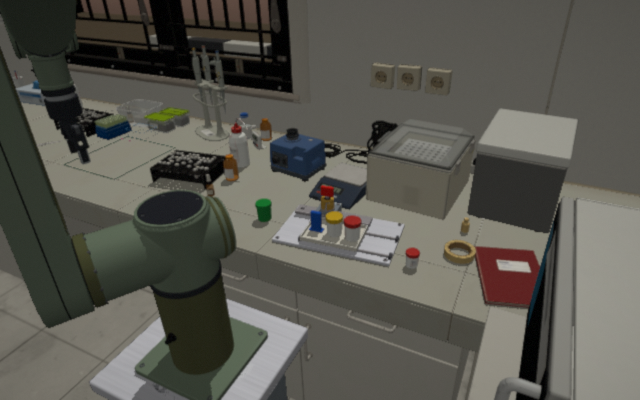

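The top view shows the handle at about (322,209), the blue post at (323,237), the yellow pot at (342,236) and the red pot at (360,236). The plate spans columns 288–395. Next I measure these in 3D.

```bash
python3 - <<'E'
from h import *
z=np.load('top.npz'); im,d=z['im'],z['d']; W=cloud('top',d)
hsv=cv2.cvtColor(im,cv2.COLOR_RGB2HSV).astype(int); H,S,V=hsv[...,0],hsv[...,1],hsv[...,2]
v,u=np.mgrid[:400,:640]
def rep(n,m):
    P=W[m]; P=P[~np.isnan(P[:,0])]; 
    zt=np.percentile(P[:,2],90); Q=P[P[:,2]>zt-8]
    r=cv2.minAreaRect(Q[:,:2].astype(np.float32))
    print(n,len(Q),'med',np.median(Q,0).round(1),'mid',((Q.min(0)+Q.max(0))/2).round(1),'min',Q.min(0).round(),'max',Q.max(0).round(),r)
box=lambda a,b,c,e:(u>=a)&(u<=b)&(v>=c)&(v<=e)
red=((H<9)|(H>172))&(S>130)&(V>70)
rep('handle',red&box(310,336,198,222))
rep('post',(H>100)&(H<130)&(S>120)&box(312,334,228,246))
rep('yel',(H>18)&(H<32)&(S>120)&box(330,352,225,248))
rep('red',red&box(350,372,225,248))
m=(np.abs(W[...,2]-10)<5)&box(280,402,186,268)&(S<40)
r=cv2.minAreaRect(W[m][:,:2].astype(np.float32)); print('plate',m.sum(),r); print(cv2.boxPoints(r).round(1))
c=cv2.resize(im[180:270,280:405],None,fx=6,fy=6,interpolation=cv2.INTER_CUBIC); cv2.imwrite('pics/crop.png',c[:,:,::-1])
print(np.round(bot.camera_params('top')['tvec'],0))
E
```

```text
handle 48 med [540.  -16.8 113.5] mid [540.1 -16.8 113.1] min [534. -33. 109.] max [546.  -1. 118.] ((540.0926513671875, -16.830020904541016), (10.642367362976074, 32.91685104370117), 9.65941333770752)
post 39 med [456.7 -23.2  80.9] mid [455.5 -24.6  81.4] min [451. -38.  77.] max [460. -11.  86.] ((455.5038757324219, -24.613540649414062), (8.883296012878418, 26.517303466796875), 0.9311113953590393)
yel 178 med [460.9 -75.9  79.4] mid [460.9 -75.9  79.9] min [440. -97.  75.] max [482. -55.  85.] ((460.8097839355469, -75.95877075195312), (41.16171646118164, 41.47332763671875), 1.2057191133499146)
red 124 med [ 462.1 -126.1   79.2] mid [ 461.8 -127.4   80.2] min [ 444. -147.   75.] max [ 480. -108.   85.] ((461.7830505371094, -127.46623229980469), (35.20124435424805, 39.123226165771484), 1.0543620586395264)
plate 3160 ((489.3954162597656, -76.25021362304688), (257.9721984863281, 384.4096374511719), 1.0118063688278198)
[[ 357.   113.6]
 [ 363.8 -270.7]
 [ 621.8 -266.1]
 [ 615.   118.2]]
[ -11.  557. 1110.]
```

View pics/crop.png

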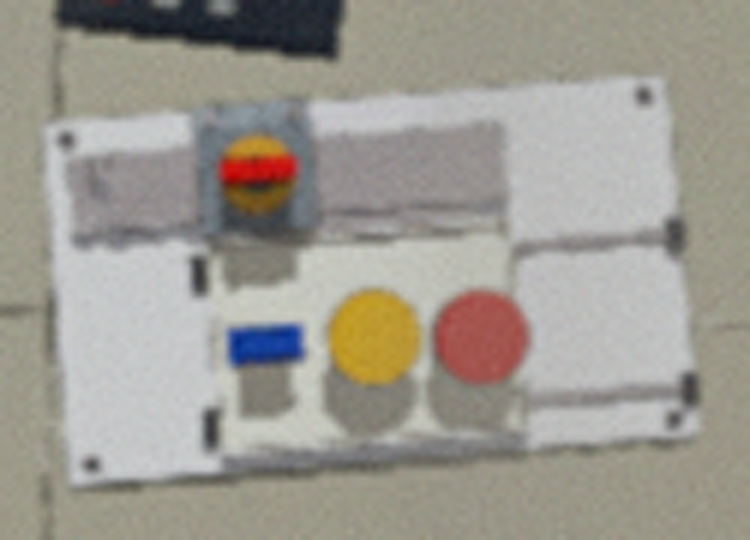

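```bash
cat >> h.py <<'E'
def ray(name,uv,zw):
    p=bot.camera_params(name); R=cv2.Rodrigues(np.array(p['rvec'],float))[0]; C=-R.T@np.array(p['tvec']).ravel()
    r=R.T@np.array([(uv[0]-p['cx'])/p['fx'],(uv[1]-p['cy'])/p['fy'],1]); return C+r*(zw-C[2])/r[2]
E
python3 - <<'E'
from h import *
f=lambda c,z:ray('top',(280+(c[0]-2.5)/6,180+(c[1]-2.5)/6),z)[:2]
c=np.array([f(x,10) for x in [(45,123),(660,78),(700,435),(72,487)]]); L=np.array([[105,160],[105,-170],[-85,-170],[-85,160]])
print(c.round(1))
# rigid fit
a=c-c.mean(0); b=L-L.mean(0); th=np.arctan2((b[:,0]*a[:,1]-b[:,1]*a[:,0]).sum(),(a*b).sum()); R=np.array([[np.cos(th),-np.sin(th)],[np.sin(th),np.cos(th)]])
o=c.mean(0)-R@L.mean(0); print('yaw',th,'o',o,'res',(c-L@R.T-o).round(1))
print('plunger',o+R@[65,50]); print('handle px', f((259,170),114)); print('post',f((266,344),81),'local',R.T@(f((266,344),81)-o))
s=bot.observe(); T=cv2.Rodrigues(s['ee_rot'])[0]; print(T.round(3))
E
```

```text
[[ 570.    94.2]
 [ 599.7 -229.3]
 [ 413.2 -250.7]
 [ 380.4   75.5]]
yaw 0.09844629400703644 o [480.39066594 -73.61947829] res [[ 0.8 -1.8]
 [-1.9  3.1]
 [ 0.7  0.4]
 [ 0.4 -1.8]]
plunger [540.16157324 -17.47289655]
handle px [540.28123905 -17.50098719]
post [457.18699734 -22.82272464] local [-18.09863975  52.83142679]
[[-0.927  0.374 -0.001]
 [ 0.374  0.927 -0.002]
 [ 0.    -0.002 -1.   ]]
```

The plate fit and the handle pixel agree: the plunger is at about (540,-17.5) with yaw about 0.098 rad. I'll travel above the bench first.

```bash

python3 -m pendant '{"angular":[[0,0,0],[0,0,0],[0,0,0],[0,0,0],[0,0,0]],"translation":[[-2.5,-1.9,0],[-5,-3.9,0],[-7.6,-5.8,0],[-10.1,-7.8,0],[-12.7,-9.7,0]],"fingers":[4,4,4,4,4]}' 60
python3 -m pendant '{"angular":[[0,0,0],[0,0,0],[0,0,0],[0,0,0],[0,0,0]],"translation":[[-2.5,-1.9,0],[-5,-3.9,0],[-7.6,-5.8,0],[-10.1,-7.8,0],[-12.7,-9.7,0]],"fingers":[4,4,4,4,4]}'
```

```text
time_s: 0.52
ee_pos: [296.7, 394.1, 230.7]
ee_rot: [-0.598, -3.083, 0.002]
ft_force: [1.3, -0.7, 0.1]
gripper_width: 40.1
finger_force: 0.0
time_s: 0.93
ee_pos: [378.2, 256.6, 230.9]
ee_rot: [-0.599, -3.083, 0.001]
ft_force: [0.3, 0.7, -0.4]
gripper_width: 40.2
finger_force: 0.0
```

```bash

python3 -m pendant '{"angular":[[0,0,0],[0,0,0],[0,0,0],[0,0,0],[0,0,0]],"translation":[[-2.5,-1.9,0],[-5,-3.9,0],[-7.6,-5.8,0],[-10.1,-7.8,0],[-12.7,-9.7,0]],"fingers":[4,4,4,4,4]}' 
python3 -m pendant '{"angular":[[0,0,0],[0,0,0],[0,0,0],[0,0,0],[0,0,0]],"translation":[[-2.5,-1.9,0],[-5,-3.9,0],[-7.6,-5.8,0],[-10.1,-7.8,0],[-12.7,-9.7,0]],"fingers":[4,4,4,4,4]}'
python3 -m pendant '{"angular":[[0,0,0.11],[0,0,0.22],[0,0,0.33],[0,0,0.44],[0,0,0.55]],"translation":[[0,0,0],[0,0,0],[0,0,0],[0,0,0],[0,0,0]],"fingers":[4,4,4,4,4]}'
python3 -m pendant '{"angular":[[0,0,0.11],[0,0,0.22],[0,0,0.33],[0,0,0.44],[0,0,0.54]],"translation":[[0,0,1],[0,0,2],[0,0,3],[0,0,4],[0,0,5]],"fingers":[4,4,4,4,4]}'
python3 -m pendant '{"angular":[[0,0,0],[0,0,0]],"translation":[[0,0,0],[0,0,0]],"fingers":[4,4]}'
python3 - <<'E'
from h import *
s=bot.observe(); T=cv2.Rodrigues(s['ee_rot'])[0]; print(s['ee_pos'],T.round(3)); print('move tool mm',T.T@(np.array([540.2,-17.4,84])-s['ee_pos']),'yaw err',0.098-np.arctan2(T[1,1],T[0,1]))
E
```

```text
time_s: 1.35
ee_pos: [459.7, 119.1, 230.9]
ee_rot: [-0.599, -3.083, 0.0]
ft_force: [-0.1, -0.7, 0.3]
gripper_width: 40.4
finger_force: 0.0
time_s: 1.77
ee_pos: [541.1, -18.3, 230.7]
ee_rot: [-0.599, -3.083, -0.0]
ft_force: [1.5, -0.3, 0.3]
gripper_width: 39.8
finger_force: 0.0
time_s: 2.18
ee_pos: [540.7, -17.0, 230.6]
ee_rot: [-1.422, -2.8, 0.001]
ft_force: [0.6, -0.0, -0.5]
gripper_width: 39.8
finger_force: 0.0
time_s: 2.6
ee_pos: [540.6, -16.7, 180.2]
ee_rot: [-2.117, -2.32, 0.001]
ft_force: [-0.5, 0.9, 0.4]
gripper_width: 40.3
finger_force: 0.0
time_s: 2.77
ee_pos: [540.2, -16.7, 180.3]
ee_rot: [-2.107, -2.328, 0.002]
ft_force: [-0.6, -0.3, -0.0]
gripper_width: 40.2
finger_force: 0.0
[540.23965014 -16.67409878 180.30785867] [[-0.099  0.995 -0.002]
 [ 0.995  0.099  0.   ]
 [ 0.001 -0.002 -1.   ]]
move tool mm [-0.78727497  0.11894839 96.30731122] yaw err -0.0015359929539204564
```

```bash

python3 -m pendant '{"angular":[[0,0,0],[0,0,0],[0,0,0],[0,0,0],[0,0,0]],"translation":[[-0.08,0,2],[-0.08,0,4],[-0.08,0,5.5],[-0.08,0,6],[-0.08,0,6]],"fingers":[4,4,4,4,4]}' 
python3 - <<'E'
from h import *
im,d=snap('scene'); cv2.imwrite('pics/s1.png',cv2.resize(im[150:290,240:420],None,fx=4,fy=4,interpolation=cv2.INTER_CUBIC)[:,:,::-1])
E
```

```text
time_s: 3.18
ee_pos: [540.3, -17.4, 120.3]
ee_rot: [-2.108, -2.326, 0.002]
ft_force: [0.0, 0.3, 0.8]
gripper_width: 39.6
finger_force: 0.0
```

View pics/s1.png

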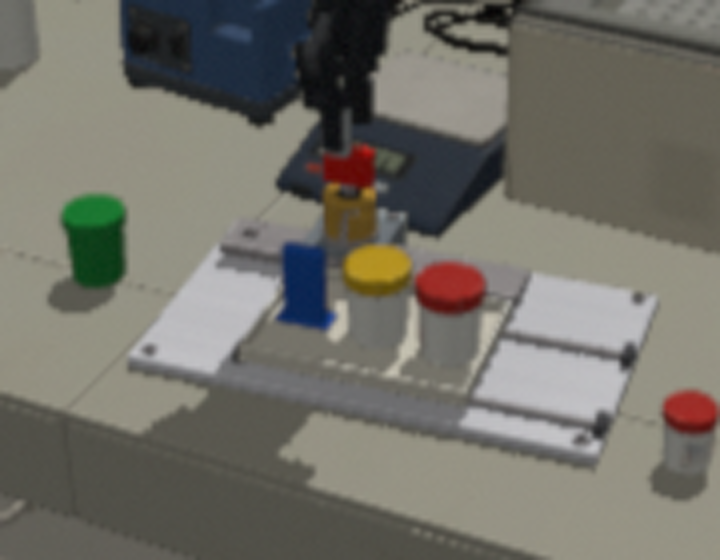

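The crop shows the gripper straight above the red bar at (345,160) and everything else untouched. I'll descend and close.

```bash

python3 -m pendant '{"angular":[[0,0,0],[0,0,0],[0,0,0],[0,0,0],[0,0,0]],"translation":[[0,0,1],[0,0,2],[0,0,3],[0,0,3.4],[0,0,3.4]],"fingers":[4,4,4,4,4]}' 
python3 -m pendant '{"angular":[[0,0,0],[0,0,0],[0,0,0],[0,0,0],[0,0,0]],"translation":[[0,0,0],[0,0,0],[0,0,0],[0,0,0],[0,0,0]],"fingers":[3,2,1.6,1.3,1]}' 50
python3 -m pendant '{"angular":[[0,0,0],[0,0,0],[0,0,0],[0,0,0],[0,0,0]],"translation":[[0,0,0],[0,0,0],[0,0,0],[0,0,0],[0,0,0]],"fingers":[0.8,0.8,0.8,0.8,0.8]}'
```

```text
time_s: 3.65
ee_pos: [539.7, -17.3, 85.4]
ee_rot: [-2.109, -2.324, 0.003]
ft_force: [0.4, -0.1, 0.2]
gripper_width: 40.0
finger_force: 0.0
time_s: 4.07
ee_pos: [542.3, -17.7, 88.1]
ee_rot: [2.11, 2.325, 0.003]
ft_force: [2.3, 0.5, 0.2]
gripper_width: 11.3
finger_force: 49.1
time_s: 4.48
ee_pos: [542.3, -17.7, 88.0]
ee_rot: [2.11, 2.325, 0.002]
ft_force: [4.0, 0.2, 2.3]
gripper_width: 11.1
finger_force: 49.4
```

```bash

python3 -m pendant '{"angular":[[0,0,0],[0,0,0],[0,0,0]],"translation":[[0,0.1,0],[0,0.2,0],[0,0.2,0]],"fingers":[0.8,0.8,0.8]}'
python3 -m pendant '{"angular":[[0,0,0],[0,0,0],[0,0,0],[0,0,0],[0,0,0]],"translation":[[0,0,-0.05],[0,0,-0.1],[0,0,-0.15],[0,0,-0.2],[0,0,-0.2]],"fingers":[0.8,0.8,0.8,0.8,0.8]}'
python3 -m pendant '{"angular":[[0,0,0],[0,0,0],[0,0,0],[0,0,0],[0,0,0]],"translation":[[0,0,-0.05],[0,0,-0.1],[0,0,-0.15],[0,0,-0.2],[0,0,-0.2]],"fingers":[0.8,0.8,0.8,0.8,0.8]}'
```

```text
time_s: 4.73
ee_pos: [542.6, -17.7, 88.0]
ee_rot: [-2.11, -2.326, 0.003]
ft_force: [-1.0, -0.1, 7.7]
gripper_width: 11.4
finger_force: 50.2
time_s: 5.15
ee_pos: [542.4, -17.6, 88.2]
ee_rot: [-2.11, -2.326, 0.002]
ft_force: [2.8, -1.1, -5.0]
gripper_width: 11.2
finger_force: 48.7
time_s: 5.57
ee_pos: [542.4, -17.5, 90.8]
ee_rot: [-2.11, -2.326, 0.002]
ft_force: [1.0, -1.5, -7.3]
gripper_width: 11.0
finger_force: 48.6
```

```bash

python3 -m pendant '{"angular":[[0,0,0],[0,0,0],[0,0,0],[0,0,0],[0,0,0]],"translation":[[0,0,-0.1],[0,0,-0.2],[0,0,-0.3],[0,0,-0.4],[0,0,-0.4]],"fingers":[0.8,0.8,0.8,0.8,0.8]}'
python3 -m pendant '{"angular":[[0,0,0],[0,0,0],[0,0,0],[0,0,0],[0,0,0]],"translation":[[0,0,-0.1],[0,0,-0.2],[0,0,-0.3],[0,0,-0.4],[0,0,-0.4]],"fingers":[0.8,0.8,0.8,0.8,0.8]}'
python3 -m pendant '{"angular":[[0,0,0],[0,0,0],[0,0,0]],"translation":[[0,0,0],[0,0,0],[0,0,0]],"fingers":[0.8,0.8,0.8]}'
```

```text
time_s: 5.98
ee_pos: [542.5, -17.5, 95.1]
ee_rot: [-2.11, -2.326, 0.002]
ft_force: [-0.2, -2.1, -7.5]
gripper_width: 11.3
finger_force: 48.6
time_s: 6.4
ee_pos: [542.5, -17.5, 99.1]
ee_rot: [-2.11, -2.326, 0.002]
ft_force: [-0.6, -3.8, -8.5]
gripper_width: 11.1
finger_force: 48.6
time_s: 6.65
ee_pos: [542.6, -17.4, 99.0]
ee_rot: [-2.11, -2.326, 0.001]
ft_force: [-1.7, -2.6, -7.8]
gripper_width: 11.1
finger_force: 48.6
```

```bash
cat > chk.py <<'E'
from workcell import bot; import sys
s=bot.observe(); l=s['ee_pos'][2]-88; f=-s['ft_force'][2]; x=f-(5.6+.25*l)
print('  lift %.2f f %.2f excess %.2f'%(l,f,x)); sys.exit(x>2.5)
E
P="python3 -m pendant"
$P '{"angular":[[0,0,0],[0,0,0],[0,0,0],[0,0,0]],"translation":[[0,0,-0.1],[0,0,-0.2],[0,0,-0.25],[0,0,-0.25]],"fingers":[0.8,0.8,0.8,0.8]}' >/dev/null; python3 chk.py && 
$P '{"angular":[[0,0,0],[0,0,0],[0,0,0]],"translation":[[0,0,-0.03],[0,0,-0.03],[0,0,-0.03]],"fingers":[0.8,0.8,0.8]}' >/dev/null; python3 chk.py && 
$P '{"angular":[[0,0,0],[0,0,0],[0,0,0]],"translation":[[0,0,-0.03],[0,0,-0.03],[0,0,-0.03]],"fingers":[0.8,0.8,0.8]}' >/dev/null; python3 chk.py && 
$P '{"angular":[[0,0,0],[0,0,0],[0,0,0]],"translation":[[0,0,-0.03],[0,0,-0.03],[0,0,-0.03]],"fingers":[0.8,0.8,0.8]}' >/dev/null; python3 chk.py && 
$P '{"angular":[[0,0,0],[0,0,0],[0,0,0]],"translation":[[0,0,-0.03],[0,0,-0.03],[0,0,-0.03]],"fingers":[0.8,0.8,0.8]}' >/dev/null; python3 chk.py && 
$P '{"angular":[[0,0,0],[0,0,0],[0,0,0]],"translation":[[0,0,-0.03],[0,0,-0.03],[0,0,-0.03]],"fingers":[0.8,0.8,0.8]}' >/dev/null; python3 chk.py && 
$P '{"angular":[[0,0,0],[0,0,0],[0,0,0]],"translation":[[0,0,-0.03],[0,0,-0.03],[0,0,-0.03]],"fingers":[0.8,0.8,0.8]}' >/dev/null; python3 chk.py && 
$P '{"angular":[[0,0,0],[0,0,0],[0,0,0]],"translation":[[0,0,-0.03],[0,0,-0.03],[0,0,-0.03]],"fingers":[0.8,0.8,0.8]}' >/dev/null; python3 chk.py && 
$P '{"angular":[[0,0,0],[0,0,0],[0,0,0]],"translation":[[0,0,-0.03],[0,0,-0.03],[0,0,-0.03]],"fingers":[0.8,0.8,0.8]}' 
```

```text
lift 13.62 f 9.04 excess 0.03
  lift 13.62 f 9.04 excess 0.03
  lift 13.62 f 9.04 excess 0.03
  lift 13.62 f 9.04 excess 0.03
  lift 13.62 f 9.04 excess 0.03
  lift 13.62 f 9.04 excess 0.03
  lift 13.62 f 9.04 excess 0.03
  lift 13.62 f 9.04 excess 0.03False
False
False
False
False
False
False
False
```

```bash
sed -i 's/sys.exit(x>2.5)/sys.exit(int(x>2.5))/' chk.py
set -o pipefail; P="python3 -m pendant"; exec 3>&1
python3 chk.py && $P '{"angular":[[0,0,0],[0,0,0],[0,0,0]],"translation":[[0,0,-0.03],[0,0,-0.03],[0,0,-0.03]],"fingers":[0.8,0.8,0.8]}' >/dev/null && python3 chk.py && 
$P '{"angular":[[0,0,0],[0,0,0],[0,0,0]],"translation":[[0,0,-0.03],[0,0,-0.03],[0,0,-0.03]],"fingers":[0.8,0.8,0.8]}' >/dev/null && python3 chk.py && 
$P '{"angular":[[0,0,0],[0,0,0],[0,0,0]],"translation":[[0,0,-0.03],[0,0,-0.03],[0,0,-0.03]],"fingers":[0.8,0.8,0.8]}' >/dev/null && python3 chk.py && 
$P '{"angular":[[0,0,0],[0,0,0],[0,0,0]],"translation":[[0,0,-0.03],[0,0,-0.03],[0,0,-0.03]],"fingers":[0.8,0.8,0.8]}' >/dev/null && python3 chk.py && 
$P '{"angular":[[0,0,0],[0,0,0],[0,0,0]],"translation":[[0,0,-0.03],[0,0,-0.03],[0,0,-0.03]],"fingers":[0.8,0.8,0.8]}' >/dev/null && python3 chk.py && 
$P '{"angular":[[0,0,0],[0,0,0],[0,0,0]],"translation":[[0,0,-0.03],[0,0,-0.03],[0,0,-0.03]],"fingers":[0.8,0.8,0.8]}' >/dev/null && python3 chk.py && 
$P '{"angular":[[0,0,0],[0,0,0],[0,0,0]],"translation":[[0,0,-0.03],[0,0,-0.03],[0,0,-0.03]],"fingers":[0.8,0.8,0.8]}' >/dev/null && python3 chk.py && 
$P '{"angular":[[0,0,0],[0,0,0],[0,0,0]],"translation":[[0,0,-0.03],[0,0,-0.03],[0,0,-0.03]],"fingers":[0.8,0.8,0.8]}' >/dev/null && python3 chk.py 
```

```text
lift 13.62 f 9.04 excess 0.03
  lift 13.82 f 9.91 excess 0.86
  lift 14.15 f 9.99 excess 0.86
  lift 14.44 f 9.77 excess 0.56
  lift 14.73 f 9.62 excess 0.33
  lift 15.03 f 10.46 excess 1.10
  lift 15.30 f 9.56 excess 0.13
  lift 15.60 f 9.87 excess 0.37
  lift 15.93 f 9.71 excess 0.12
```

```bash
P="python3 -m pendant"
python3 chk.py && $P '{"angular":[[0,0,0],[0,0,0],[0,0,0]],"translation":[[0,0,-0.03],[0,0,-0.03],[0,0,-0.03]],"fingers":[0.8,0.8,0.8]}' >/dev/null && python3 chk.py && 
$P '{"angular":[[0,0,0],[0,0,0],[0,0,0]],"translation":[[0,0,-0.03],[0,0,-0.03],[0,0,-0.03]],"fingers":[0.8,0.8,0.8]}' >/dev/null && python3 chk.py && 
$P '{"angular":[[0,0,0],[0,0,0],[0,0,0]],"translation":[[0,0,-0.03],[0,0,-0.03],[0,0,-0.03]],"fingers":[0.8,0.8,0.8]}' >/dev/null && python3 chk.py && 
$P '{"angular":[[0,0,0],[0,0,0],[0,0,0]],"translation":[[0,0,-0.03],[0,0,-0.03],[0,0,-0.03]],"fingers":[0.8,0.8,0.8]}' >/dev/null && python3 chk.py && 
$P '{"angular":[[0,0,0],[0,0,0],[0,0,0]],"translation":[[0,0,-0.03],[0,0,-0.03],[0,0,-0.03]],"fingers":[0.8,0.8,0.8]}' >/dev/null && python3 chk.py && 
$P '{"angular":[[0,0,0],[0,0,0],[0,0,0]],"translation":[[0,0,-0.03],[0,0,-0.03],[0,0,-0.03]],"fingers":[0.8,0.8,0.8]}' >/dev/null && python3 chk.py && 
$P '{"angular":[[0,0,0],[0,0,0],[0,0,0]],"translation":[[0,0,-0.03],[0,0,-0.03],[0,0,-0.03]],"fingers":[0.8,0.8,0.8]}' >/dev/null && python3 chk.py && 
$P '{"angular":[[0,0,0],[0,0,0],[0,0,0]],"translation":[[0,0,-0.03],[0,0,-0.03],[0,0,-0.03]],"fingers":[0.8,0.8,0.8]}' >/dev/null && python3 chk.py && 
$P '{"angular":[[0,0,0],[0,0,0],[0,0,0]],"translation":[[0,0,-0.03],[0,0,-0.03],[0,0,-0.03]],"fingers":[0.8,0.8,0.8]}' >/dev/null && python3 chk.py && 
$P '{"angular":[[0,0,0],[0,0,0],[0,0,0]],"translation":[[0,0,-0.03],[0,0,-0.03],[0,0,-0.03]],"fingers":[0.8,0.8,0.8]}' >/dev/null && python3 chk.py
```

```text
lift 15.93 f 9.71 excess 0.12
  lift 16.19 f 10.37 excess 0.72
  lift 16.47 f 9.77 excess 0.05
  lift 16.77 f 9.59 excess -0.20
  lift 17.06 f 9.59 excess -0.27
  lift 17.37 f 10.24 excess 0.29
  lift 17.64 f 10.79 excess 0.78
  lift 17.97 f 10.43 excess 0.34
  lift 18.22 f 10.02 excess -0.14
  lift 18.49 f 10.51 excess 0.28
  lift 18.83 f 9.55 excess -0.76
```

```bash
P="python3 -m pendant"
python3 chk.py && $P '{"angular":[[0,0,0],[0,0,0],[0,0,0]],"translation":[[0,0,-0.03],[0,0,-0.03],[0,0,-0.03]],"fingers":[0.8,0.8,0.8]}' >/dev/null && python3 chk.py && 
$P '{"angular":[[0,0,0],[0,0,0],[0,0,0]],"translation":[[0,0,-0.03],[0,0,-0.03],[0,0,-0.03]],"fingers":[0.8,0.8,0.8]}' >/dev/null && python3 chk.py && 
$P '{"angular":[[0,0,0],[0,0,0],[0,0,0]],"translation":[[0,0,-0.03],[0,0,-0.03],[0,0,-0.03]],"fingers":[0.8,0.8,0.8]}' >/dev/null && python3 chk.py && 
$P '{"angular":[[0,0,0],[0,0,0],[0,0,0]],"translation":[[0,0,-0.03],[0,0,-0.03],[0,0,-0.03]],"fingers":[0.8,0.8,0.8]}' >/dev/null && python3 chk.py && 
$P '{"angular":[[0,0,0],[0,0,0],[0,0,0]],"translation":[[0,0,-0.03],[0,0,-0.03],[0,0,-0.03]],"fingers":[0.8,0.8,0.8]}' >/dev/null && python3 chk.py && 
$P '{"angular":[[0,0,0],[0,0,0],[0,0,0]],"translation":[[0,0,-0.03],[0,0,-0.03],[0,0,-0.03]],"fingers":[0.8,0.8,0.8]}' >/dev/null && python3 chk.py && 
$P '{"angular":[[0,0,0],[0,0,0],[0,0,0]],"translation":[[0,0,-0.03],[0,0,-0.03],[0,0,-0.03]],"fingers":[0.8,0.8,0.8]}' >/dev/null && python3 chk.py && 
$P '{"angular":[[0,0,0],[0,0,0],[0,0,0]],"translation":[[0,0,-0.03],[0,0,-0.03],[0,0,-0.03]],"fingers":[0.8,0.8,0.8]}' >/dev/null && python3 chk.py && 
$P '{"angular":[[0,0,0],[0,0,0],[0,0,0]],"translation":[[0,0,-0.03],[0,0,-0.03],[0,0,-0.03]],"fingers":[0.8,0.8,0.8]}' >/dev/null && python3 chk.py && 
$P '{"angular":[[0,0,0],[0,0,0],[0,0,0]],"translation":[[0,0,-0.03],[0,0,-0.03],[0,0,-0.03]],"fingers":[0.8,0.8,0.8]}' >/dev/null && python3 chk.py
```

```text
lift 18.83 f 9.55 excess -0.76
  lift 19.11 f 10.54 excess 0.17
  lift 19.45 f 11.29 excess 0.83
  lift 19.68 f 10.59 excess 0.07
  lift 19.99 f 11.19 excess 0.59
  lift 20.29 f 10.74 excess 0.06
  lift 20.52 f 11.04 excess 0.31
  lift 20.65 f 14.55 excess 3.79
```

The stop is felt at about 20.5 mm lift, with about 4 N of excess force. I'll back off 1.5 mm and turn.

```bash
P="python3 -m pendant"
$P '{"angular":[[0,0,0],[0,0,0],[0,0,0],[0,0,0]],"translation":[[0,0,0.05],[0,0,0.1],[0,0,0.15],[0,0,0.15]],"fingers":[0.8,0.8,0.8,0.8]}' && python3 chk.py &&
$P '{"angular":[[0,0,-0.05],[0,0,-0.1],[0,0,-0.15],[0,0,-0.2],[0,0,-0.2]],"translation":[[0,0,0],[0,0,0],[0,0,0],[0,0,0],[0,0,0]],"fingers":[0.8,0.8,0.8,0.8,0.8]}' && python3 chk.py
python3 -c "
from h import *
s=bot.observe();T=cv2.Rodrigues(s['ee_rot'])[0];print('yaw',np.arctan2(T[1,1],T[0,1]),s['moment'])"
```

```text
time_s: 13.57
ee_pos: [542.7, -17.4, 107.7]
ee_rot: [-2.11, -2.326, 0.001]
ft_force: [-3.9, -4.6, -11.2]
gripper_width: 11.0
finger_force: 49.0
  lift 19.71 f 11.16 excess 0.63
time_s: 13.98
ee_pos: [542.8, -17.4, 107.9]
ee_rot: [-1.866, -2.527, 0.001]
ft_force: [-2.8, -3.7, -10.4]
gripper_width: 11.0
finger_force: 49.0
  lift 19.91 f 10.38 excess -0.20
yaw 0.2987307970392048 [-0.88565277  0.7078382   0.03418471]
```

```bash
P="python3 -m pendant"
$P '{"angular":[[0,0,-0.07],[0,0,-0.14],[0,0,-0.21],[0,0,-0.28],[0,0,-0.35]],"translation":[[0,0,0.03],[0,0,0.06],[0,0,0.08],[0,0,0.08],[0,0,0.08]],"fingers":[0.8,0.8,0.8,0.8,0.8]}' && python3 chk.py &&
$P '{"angular":[[0,0,-0.07],[0,0,-0.14],[0,0,-0.21],[0,0,-0.28],[0,0,-0.35]],"translation":[[0,0,0],[0,0,0],[0,0,0],[0,0,0],[0,0,0]],"fingers":[0.8,0.8,0.8,0.8,0.8]}' && python3 chk.py
python3 -c "
from h import *
s=bot.observe();T=cv2.Rodrigues(s['ee_rot'])[0];print('yaw',np.arctan2(T[1,1],T[0,1]),s['moment'])"
```

```text
time_s: 14.4
ee_pos: [543.0, -17.4, 107.2]
ee_rot: [-1.395, -2.814, 0.0]
ft_force: [-3.3, -3.6, -10.6]
gripper_width: 11.1
finger_force: 49.1
  lift 19.18 f 10.61 excess 0.22
time_s: 14.82
ee_pos: [543.2, -17.2, 107.3]
ee_rot: [-0.884, -3.015, -0.001]
ft_force: [-2.8, -2.9, -10.6]
gripper_width: 10.6
finger_force: 49.1
  lift 19.25 f 10.56 excess 0.15
yaw 1.0003679215599952 [-0.68235414  0.60333107 -0.00260494]
```

```bash
P="python3 -m pendant"
$P '{"angular":[[0,0,-0.07],[0,0,-0.14],[0,0,-0.21],[0,0,-0.28],[0,0,-0.32]],"translation":[[0,0,0],[0,0,0],[0,0,0],[0,0,0],[0,0,0]],"fingers":[0.8,0.8,0.8,0.8,0.8]}' >/dev/null && python3 chk.py &&
$P '{"angular":[[0,0,0],[0,0,0],[0,0,0],[0,0,0],[0,0,0]],"translation":[[0,0,0.03],[0,0,0.06],[0,0,0.09],[0,0,0.12],[0,0,0.12]],"fingers":[0.8,0.8,0.8,0.8,0.8]}' && python3 chk.py &&
$P '{"angular":[[0,0,0],[0,0,0],[0,0,0],[0,0,0],[0,0,0]],"translation":[[0,0,0.03],[0,0,0.06],[0,0,0.09],[0,0,0.12],[0,0,0.12]],"fingers":[0.8,0.8,0.8,0.8,0.8]}' && python3 chk.py
python3 -c "
from h import *
s=bot.observe();T=cv2.Rodrigues(s['ee_rot'])[0];print('yaw',np.arctan2(T[1,1],T[0,1]),s['moment'])"
```

```text
lift 19.30 f 9.80 excess -0.62
time_s: 15.65
ee_pos: [543.3, -17.1, 105.8]
ee_rot: [0.398, 3.116, 0.001]
ft_force: [-3.4, -1.9, -10.2]
gripper_width: 11.2
finger_force: 49.2
  lift 17.83 f 10.18 excess 0.12
time_s: 16.07
ee_pos: [543.3, -17.2, 104.6]
ee_rot: [0.398, 3.116, 0.001]
ft_force: [-1.3, -0.1, -9.3]
gripper_width: 10.9
finger_force: 49.2
  lift 16.58 f 9.35 excess -0.40
yaw 1.3169579350669238 [-0.18627311  0.44983666 -0.03587995]
```

Lift 16.6 mm is below the rim at about 17.5 mm, so the pin is entering the notch. I'll ease down until the notch takes the load.

```bash
P="python3 -m pendant"
cat > chk2.py <<'E'
from workcell import bot; import sys
s=bot.observe(); f=-s['ft_force'][2]; print('  lift %.2f f %.2f'%(s['ee_pos'][2]-88,f)); sys.exit(int(f<4.5))
E
$P '{"angular":[[0,0,0],[0,0,0],[0,0,0],[0,0,0]],"translation":[[0,0,0.03],[0,0,0.06],[0,0,0.1],[0,0,0.1]],"fingers":[0.8,0.8,0.8,0.8]}' >/dev/null&& python3 chk2.py &&
$P '{"angular":[[0,0,0],[0,0,0],[0,0,0]],"translation":[[0,0,0.02],[0,0,0.04],[0,0,0.04]],"fingers":[0.8,0.8,0.8]}' >/dev/null&& python3 chk2.py &&
$P '{"angular":[[0,0,0],[0,0,0],[0,0,0]],"translation":[[0,0,0.02],[0,0,0.04],[0,0,0.04]],"fingers":[0.8,0.8,0.8]}' >/dev/null&& python3 chk2.py &&
$P '{"angular":[[0,0,0],[0,0,0],[0,0,0]],"translation":[[0,0,0.02],[0,0,0.04],[0,0,0.04]],"fingers":[0.8,0.8,0.8]}' >/dev/null&& python3 chk2.py &&
$P '{"angular":[[0,0,0],[0,0,0],[0,0,0]],"translation":[[0,0,0.02],[0,0,0.04],[0,0,0.04]],"fingers":[0.8,0.8,0.8]}' >/dev/null&& python3 chk2.py &&
$P '{"angular":[[0,0,0],[0,0,0],[0,0,0]],"translation":[[0,0,0.02],[0,0,0.04],[0,0,0.04]],"fingers":[0.8,0.8,0.8]}' >/dev/null&& python3 chk2.py &&
$P '{"angular":[[0,0,0],[0,0,0],[0,0,0]],"translation":[[0,0,0.02],[0,0,0.04],[0,0,0.04]],"fingers":[0.8,0.8,0.8]}' >/dev/null&& python3 chk2.py
```

```text
lift 15.57 f 10.03
  lift 15.21 f 9.41
  lift 14.81 f 10.01
  lift 14.44 f 8.73
  lift 14.27 f 6.76
  lift 14.12 f 4.23
```

```bash
P="python3 -m pendant"
$P '{"angular":[[0,0,0],[0,0,0],[0,0,0],[0,0,0]],"translation":[[0,0,0.02],[0,0,0.02],[0,0,0.02],[0,0,0.02]],"fingers":[0.8,0.8,0.8,0.8]}'; python3 chk2.py
python3 -c "
from h import *
s=bot.observe();T=cv2.Rodrigues(s['ee_rot'])[0];print('yaw',np.arctan2(T[1,1],T[0,1]),s['moment'])"
```

```text
time_s: 17.98
ee_pos: [543.4, -17.3, 102.0]
ee_rot: [0.397, 3.116, 0.0]
ft_force: [-4.6, 2.2, -0.6]
gripper_width: 11.1
finger_force: 50.5
  lift 14.04 f 0.57
yaw 1.3170453210577577 [ 0.53584848  0.87698047 -0.06001944]
```

```bash
P="python3 -m pendant"
$P '{"angular":[[0,0,0],[0,0,0],[0,0,0],[0,0,0],[0,0,0]],"translation":[[0,0,0],[0,0,0],[0,0,0],[0,0,0],[0,0,0]],"fingers":[1.3,1.6,2.2,3,4]}' 
$P '{"angular":[[0,0,0],[0,0,0],[0,0,0],[0,0,0],[0,0,0]],"translation":[[0,0,0],[0,0,-1],[0,0,-3],[0,0,-5],[0,0,-6]],"fingers":[4,4,4,4,4]}'
python3 - <<'E'
from h import *
im,d=snap('scene'); W=cloud('scene',d)
cv2.imwrite('pics/s2.png',cv2.resize(im[150:290,240:420],None,fx=4,fy=4,interpolation=cv2.INTER_CUBIC)[:,:,::-1])
E
```

```text
time_s: 18.4
ee_pos: [544.3, -17.9, 102.2]
ee_rot: [0.398, 3.114, -0.001]
ft_force: [0.2, 0.6, -0.2]
gripper_width: 39.6
finger_force: 0.0
time_s: 18.82
ee_pos: [544.8, -17.7, 164.6]
ee_rot: [0.397, 3.112, -0.001]
ft_force: [0.8, -0.4, 0.6]
gripper_width: 39.7
finger_force: 0.0
```

View pics/s2.png

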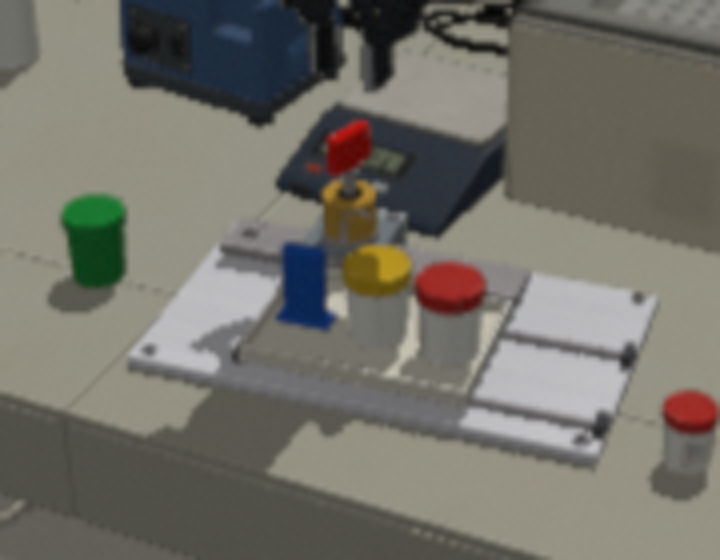

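The handle stands up, turned, at about (348,148) in the crop; the carriage and pots have not moved. Now I go to the post.

```bash
P="python3 -m pendant"
$P '{"angular":[[0,0,0.12],[0,0,0.24],[0,0,0.36],[0,0,0.48],[0,0,0.6]],"translation":[[0,0,0],[0,0,0],[0,0,0],[0,0,0],[0,0,0]],"fingers":[4,4,4,4,4]}' >/dev/null
$P '{"angular":[[0,0,0.12],[0,0,0.24],[0,0,0.36],[0,0,0.48],[0,0,0.62]],"translation":[[0,0,0],[0,0,0],[0,0,0],[0,0,0],[0,0,0]],"fingers":[4,4,4,4,4]}' >/dev/null
$P '{"angular":[[0,0,0],[0,0,0],[0,0,0],[0,0,0],[0,0,0]],"translation":[[0,-2,0],[0,-4,0],[0,-6,0],[0,-8,0],[0,-8.5,0]],"fingers":[4,4,4,4,4]}' >/dev/null
$P '{"angular":[[0,0,0],[0,0,0]],"translation":[[0,0,0],[0,0,0]],"fingers":[4,4]}'
python3 - <<'E'
from h import *
s=bot.observe(); T=cv2.Rodrigues(s['ee_rot'])[0]; print('move tool mm',T.T@(np.array([459,-23,50])-s['ee_pos']),'yaw err',0.098-np.arctan2(T[1,1],T[0,1]))
E
```

```text
time_s: 20.28
ee_pos: [459.3, -27.0, 161.6]
ee_rot: [2.093, 2.341, 0.001]
ft_force: [0.4, 0.1, 0.7]
gripper_width: 40.3
finger_force: 0.0
move tool mm [ 4.05792512e+00 -3.08812697e-02  1.11591473e+02] yaw err -0.013659020431959795
```

```bash
P="python3 -m pendant"
$P '{"angular":[[0,0,0.013],[0,0,0.013],[0,0,0.013],[0,0,0.013],[0,0,0.013]],"translation":[[0.4,0,2],[0.4,0,4],[0.4,0,6],[0.4,0,7],[0.4,0,7]],"fingers":[4,4,4,4,4]}'
python3 - <<'E'
from h import *
im,d=snap('scene')
cv2.imwrite('pics/s3.png',cv2.resize(im[150:290,240:420],None,fx=4,fy=4,interpolation=cv2.INTER_CUBIC)[:,:,::-1])
E
```

```text
time_s: 20.7
ee_pos: [456.9, -22.5, 89.0]
ee_rot: [-2.106, -2.325, 0.004]
ft_force: [-0.9, 0.2, 0.4]
gripper_width: 39.9
finger_force: 0.0
```

View pics/s3.png

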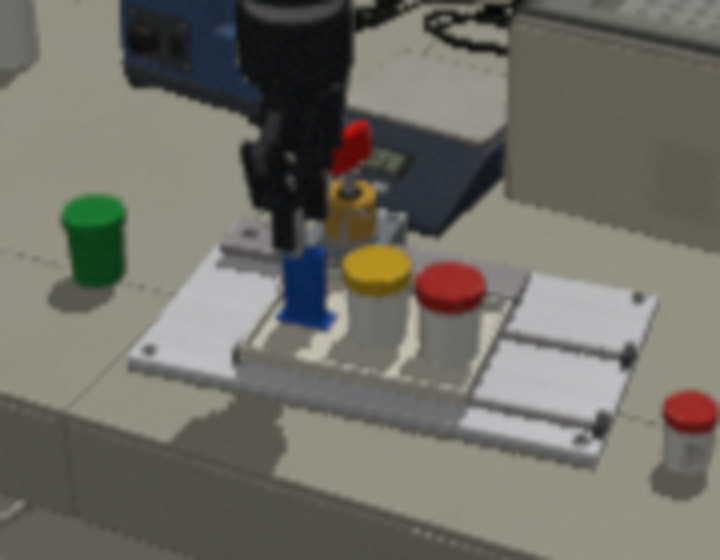

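The fingers straddle the post at about (300,255) in the crop. I'll descend and grip.

```bash
P="python3 -m pendant"
$P '{"angular":[[0,0,0],[0,0,0],[0,0,0],[0,0,0],[0,0,0]],"translation":[[0,0.2,1],[0,0.2,2],[0,0.2,3],[0,0.2,3.8],[0,0.2,3.8]],"fingers":[4,4,4,4,4]}'
$P '{"angular":[[0,0,0],[0,0,0],[0,0,0],[0,0,0],[0,0,0]],"translation":[[0,0,0],[0,0,0],[0,0,0],[0,0,0],[0,0,0]],"fingers":[3,2.2,1.6,1.2,0.8]}' 40
$P '{"angular":[[0,0,0],[0,0,0]],"translation":[[0,0,0],[0,0,0]],"fingers":[0.8,0.8]}'
python3 - <<'E'
from h import *
s=bot.observe(); T=cv2.Rodrigues(s['ee_rot'])[0]; print('travel dir in tool',T.T@np.array([np.sin(.098),-np.cos(.098),0]))
E
```

```text
time_s: 21.17
ee_pos: [458.5, -22.4, 51.4]
ee_rot: [-2.107, -2.326, 0.003]
ft_force: [-0.8, 0.5, 0.8]
gripper_width: 39.8
finger_force: 0.0
time_s: 21.58
ee_pos: [457.6, -22.9, 53.4]
ee_rot: [-2.105, -2.326, 0.006]
ft_force: [-9.1, -1.9, 5.3]
gripper_width: 11.3
finger_force: 39.7
time_s: 21.75
ee_pos: [457.6, -22.9, 53.4]
ee_rot: [-2.106, -2.326, 0.006]
ft_force: [-7.9, -1.6, 4.7]
gripper_width: 11.1
finger_force: 39.6
travel dir in tool [-9.99998998e-01 -1.38702877e-03 -2.84182125e-04]
```

```bash
P="python3 -m pendant"
$P '{"angular":[[0,0,0],[0,0,0],[0,0,0],[0,0,0],[0,0,0]],"translation":[[0,-0.1,-0.2],[0,-0.1,-0.2],[-0.1,-0.1,-0.2],[-0.3,-0.1,-0.2],[-0.6,-0.1,-0.2]],"fingers":[0.8,0.8,0.8,0.8,0.8]}'
$P '{"angular":[[0,0,0],[0,0,0],[0,0,0],[0,0,0],[0,0,0]],"translation":[[-0.4,0,0],[-0.8,0,0],[-1.2,0,0],[-1.6,0,0],[-2,0,0]],"fingers":[0.8,0.8,0.8,0.8,0.8]}'
```

```text
time_s: 22.17
ee_pos: [458.0, -27.7, 53.6]
ee_rot: [-2.106, -2.326, 0.001]
ft_force: [2.4, 2.9, -24.5]
gripper_width: 11.3
finger_force: 40.4
time_s: 22.58
ee_pos: [460.1, -48.2, 53.6]
ee_rot: [-2.106, -2.326, 0.002]
ft_force: [4.4, 2.9, -25.1]
gripper_width: 11.4
finger_force: 40.1
```

```bash
P="python3 -m pendant"
$P '{"angular":[[0,0,0],[0,0,0],[0,0,0],[0,0,0],[0,0,0]],"translation":[[-0.4,0.02,0.08],[-0.8,0.03,0.16],[-1.2,0.03,0.16],[-1.6,0.03,0.16],[-2,0.03,0.16]],"fingers":[0.8,0.8,0.8,0.8,0.8]}'
$P '{"angular":[[0,0,0],[0,0,0],[0,0,0],[0,0,0],[0,0,0]],"translation":[[-0.4,0,0],[-0.8,0,0],[-1.2,0,0],[-1.6,0,0],[-2,0,0]],"fingers":[0.8,0.8,0.8,0.8,0.8]}'
```

```text
time_s: 23.0
ee_pos: [462.1, -68.7, 53.5]
ee_rot: [-2.106, -2.326, 0.004]
ft_force: [-4.6, 2.6, -12.5]
gripper_width: 11.0
finger_force: 42.0
time_s: 23.42
ee_pos: [464.1, -88.6, 53.5]
ee_rot: [-2.106, -2.326, 0.004]
ft_force: [-4.6, 1.1, -13.2]
gripper_width: 11.3
finger_force: 42.0
```

```bash
P="python3 -m pendant"
$P '{"angular":[[0,0,0],[0,0,0],[0,0,0],[0,0,0],[0,0,0]],"translation":[[-0.3,0,0],[-0.6,0,0.05],[-0.9,0,0.08],[-1.1,0,0.08],[-1.2,0,0.08]],"fingers":[0.8,0.8,0.8,0.8,0.8]}'
$P '{"angular":[[0,0,0],[0,0,0],[0,0,0],[0,0,0],[0,0,0]],"translation":[[-0.05,0,0],[-0.1,0,0],[-0.15,0,0],[-0.2,0,0],[-0.25,0,0]],"fingers":[0.8,0.8,0.8,0.8,0.8]}'
```

```text
time_s: 23.83
ee_pos: [465.3, -101.0, 53.5]
ee_rot: [-2.106, -2.326, 0.005]
ft_force: [-6.9, 2.6, -6.6]
gripper_width: 11.4
finger_force: 42.9
time_s: 24.25
ee_pos: [465.4, -102.5, 53.5]
ee_rot: [-2.106, -2.325, 0.003]
ft_force: [-7.5, 5.8, -4.4]
gripper_width: 11.3
finger_force: 43.1
```

The end stop is felt at 80 mm of travel. Releasing and retreating.

```bash
P="python3 -m pendant"
$P '{"angular":[[0,0,0],[0,0,0],[0,0,0],[0,0,0],[0,0,0]],"translation":[[0.05,0,0],[0.05,0,0],[0.05,0,0],[0.05,0,0],[0.05,0,0]],"fingers":[0.8,1.4,2,3,4]}'
$P '{"angular":[[0,0,0],[0,0,0],[0,0,0],[0,0,0],[0,0,0]],"translation":[[0.05,0,0],[0.05,0,-1],[0.05,0,-3],[0.05,0,-6],[0.05,0,-9]],"fingers":[4,4,4,4,4]}'
$P '{"angular":[[0,0,0],[0,0,0],[0,0,0],[0,0,0],[0,0,0]],"translation":[[0,-2,-2],[0,-4,-4],[0,-6,-6],[0,-7,-7],[0,-7,-7]],"fingers":[4,4,4,4,4]}'
python3 - <<'E'
from h import *
im,d=snap('scene')
cv2.imwrite('pics/s4.png',cv2.resize(im[130:290,230:430],None,fx=3.5,fy=3.5,interpolation=cv2.INTER_CUBIC)[:,:,::-1])
E
```

```text
time_s: 24.67
ee_pos: [471.0, -104.3, 55.8]
ee_rot: [2.104, 2.323, 0.004]
ft_force: [0.2, -0.2, 0.5]
gripper_width: 39.2
finger_force: 0.0
time_s: 25.08
ee_pos: [467.0, -101.8, 144.3]
ee_rot: [-2.108, -2.328, 0.001]
ft_force: [1.3, -0.2, 0.3]
gripper_width: 39.8
finger_force: 0.0
time_s: 25.5
ee_pos: [398.4, -109.9, 216.9]
ee_rot: [2.105, 2.322, 0.002]
ft_force: [0.5, 0.2, 0.5]
gripper_width: 39.8
finger_force: 0.0
```

View pics/s4.png

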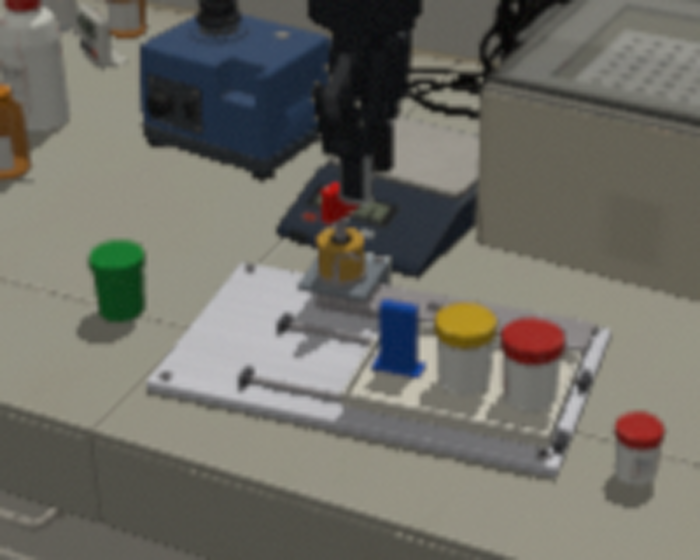

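The carriage is at its far end, with the post at about (400,335). Both pots stand in the tray at (465,345) and (530,360), the plunger is still up, and the arm is clear.

```bash
python3 -c "
from workcell import bot
print(bot.job_done())"
```

```text
the job is handed in; nothing more can be done
None
```

The job is handed in at about 26 s: the plunger is parked in its rest notch, the carriage is at its far end stop, both pots are standing in the tray, and the arm touches nothing; no verdict was shown.

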